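Hang the drain plate on the drying rail with the S-hook

TASK

Take the S-hook off the drying rail by its black grip tab, pass the hook's lower end through the hanging hole of the drain plate that stands in the grey rack, and use the hook to lift that plate out and hang it, on the hook, back on the rail between the posts, left hanging still. Do not touch either plate with the gripper or arm, and leave the plate without a hole and the jar, bottle and dish where they are.

Things in the scene. Friction and masses are not known exactly. Their poses are not given: they have to be found in the camera images.
- hook: Loose steel S-hook, 75 g, bent in its x-z plane from flat bar 10 mm wide (y), 4 mm thick; z up. Origin: where the rail's centre lies when hung. Bar centre line, mm (x, z): (24,-16) upper tip, (17,-6), (0,11) peak, (-17,-6), (-17,-14), slanting shank to (14,-62), (14,-70), (5,-80), (-8,-80), (-22,-66) lower tip. It starts hanging upright on the rail, its x along the rail's x.
- hook_mouth (a point): End of the upper tip, (24, 0, -16) mm from the hook's origin. The upper bend is an inverted V open downward. To leave the rail the hook rises 31 mm while moving 12 mm towards its own -x (the rail slips out between upper tip and shank), then goes on towards -x at that height; it goes on the rail by the reverse way, from the robot's side.
- hook_grip (a point): Middle of the black grip tab's upper part, 36 mm above the hook's origin, axes as the hook. The tab is 26 mm wide (x), 12 mm thick (y; pinch it across this) and reaches from 12 to 54 mm above the hook's origin.
- hook_tip (a point): Lower tip of the hook (end of the bar's centre line), (-22, 0, -66) mm from the hook's origin. It points towards -x, rising at 45 degrees: it enters the plate's hole from the plate's +x side (away from the robot).
- hook_bend (a point): Upper face of the flat bottom of the hook's lower bend, (-1.5, 0, -78) mm from the hook's origin: the top edge of the plate's hole rests here when it hangs.
- drain_plate: Loose aluminium plate, 70 mm wide (y), 120 mm high (z), 5 mm thick (x), about 110 g (varies), with one round hanging hole 24 mm across near its top; the small dark dots below are no openings. It stands upright in one of the rack's two places (either one), its faces looking along the rack's x. Origin: centre of its lower edge.
- plate_hole (a point): Centre of the hanging hole, in the middle of the plate's thickness, 96 mm above the plate's lower edge, 24 mm below its top edge; its axis is the plate's x.
- plain_plate: Bystander: plate of the same size and dots but without a hanging hole, in the rack's other place.
- rack: Fixed grey plastic rack, 100 mm (x) by 200 mm (y). Origin: centre of its underside. The plates stand side by side, 46 mm to either side (y) of its centre, in one slot 7 mm wide along its y; slot floor 10 mm and slot wall tops 34 mm above the table. x points away from the robot at yaw 0.
- rail_mid (a point): Middle of the fixed rail's round bar, 12 mm in diameter, along this frame's y, 235 mm above the table, between two posts 240 mm apart (12 mm thick, feet 52 mm in diameter, foot bar 6 mm high). x points away from the robot at yaw 0. Rail and rack stand one to the robot's left, one to its right, either way round.
- amber_jar: Bystander: amber jar, 60 mm diameter, 85 mm high, beyond the work. Origin: centre of its underside.
- white_bottle: Bystander: white bottle, 50 mm diameter, 110 mm high, beyond the work. Origin: centre of its underside.
- glass_dish: Bystander: shallow glass dish, 90 mm diameter, 28 mm high, beyond the work. Origin: centre of its underside.

How it is judged (in metres and radians):
On the way, in this order (a step that is already met when the one before it is completed fails the run):
1. the S-hook has been taken off the rail (distance of hook from where it was at the start of the episode above 0.05 m and contact force between hook and rail below 0.05 N), for 0.1 s.
2. the drain plate hangs by its hole in the hook's lower bend, lifted clear of the rack (distance between plate_hole and hook_bend below 0.024 m and height (world z) of drain_plate above 0.04 m and contact force between drain_plate and rack below 0.05 N), for 0.2 s.
At the end, for the whole second after the job is handed in: Hook on the rail between the posts: origin within 8 mm of the bar axis, tilt under 0.25 rad; plate hole centre within 24 mm of the bend seat, plate tilt under 0.3 rad, lower edge over 30 mm up; both still (0.03, 0.05 m/s); plain plate, jar, bottle, dish within 20 mm of their starts (x of hook in the frame of rail_mid between -0.008 and 0.008 m and z of hook in the frame of rail_mid between -0.008 and 0.008 m and y of hook in the frame of rail_mid between -0.11 and 0.11 m and angle between hook's own z axis and vertical below 0.25 rad and distance between plate_hole and hook_bend below 0.024 m and angle between drain_plate's own z axis and vertical below 0.3 rad and height (world z) of drain_plate above 0.03 m and linear speed of hook below 0.03 m/s and linear speed of drain_plate below 0.05 m/s and distance of each of amber_jar, white_bottle, glass_dish, plain_plate from where it was at the start of the episode below 0.02 m); the robot touches nothing.
It fails at once if the gripper or arm touches the drain plate (over 0.5 N) (contact force between any of the fingers, the arm and drain_plate above 0.5 N).
It fails at once if the gripper or arm touches the plain plate (over 0.5 N) (contact force between any of the fingers, the arm and plain_plate above 0.5 N).
It fails at once if the plain plate, jar, bottle or dish is shifted more than 30 mm (distance of any of amber_jar, white_bottle, glass_dish, plain_plate from where it was at the start of the episode above 0.03 m).
It also fails if it takes over 69 s, if anything falls off the work surface, if the arm or the gripper's body presses on something with over 40 N, if the wrist force passes 120 N, or if a joint passes its speed limit or range.

ROBOT

A 6-joint arm with a two-finger parallel gripper is mounted at the origin on the work surface. World frame = base frame: x ahead of the robot, y to its left, z up, the work surface at z = 0. Lengths are in m, angles in degrees, forces in N, time in s.
With the tool pointing down it reaches from about 0.3 to 0.75 m from the base axis. Payload 8.5 kg.
Tool frame: the origin (TCP) lies between the finger pads; the fingertips stand ahead of it and the grasp point (between the pads) lies 8 mm behind it (env.tcp_to_tips is the z of the fingertips in the tool frame, in m); z points along the fingers, x is the direction in which the jaws open and shut, and the axes are right-handed (so a half turn about z gives the same grasp; the last joint's range is limited). The gripper opens to 85 mm and grips with 20 to 120 N. Pads are 22 mm wide; open, the fingers measure 114 mm over their backs; the gripper's body (76 mm by 85 mm) begins 54 mm behind the grasp point. The pads swing forward as they close: fully open they stand 13 mm farther back than shut.
Start: joints at [57.565, 21.807, 74.336, -0, 83.858, -12.336], TCP at [0.189, 0.516, 0.242] pointing down, gripper open.
Joint ranges: [-178.18, 178.18], [-50.72, 133.34], [12.68, 142.11], [-81.47, 261.47], [9.98, 163.14], [-165.26, 165.26]. Speed limits (degrees/s): [136.94, 136.94, 180, 180, 180, 180].

INTERFACE

Orientations are given as a 3x3 rotation matrix whose columns are the frame's x, y, z axes.
In Python, from rig import observe, viewer, env gives the robot as it stands.
- The arm moves only by the tool jog_arm, never from a script. Its arguments are lists of equal length, an entry for each row: "dr": the turn, a rotation vector about the tool's x, y, z in rad, a list of three; "slide": the shift along the tool's x, y, z in m, a list of three; "gripper": the opening, from -1 (shut) to 1 (fully open), so that 0 is half open. In form: {"dr": [[rx, ry, rz], ...], "slide": [[dx, dy, dz], ...], "gripper": [gripper, ...]}. A call has exactly 10 rows; each row shifts and turns the commanded pose from where the row before left it, along the tool's axes as they then stand; what a row does not reach is not made up. A row lasts 1/10 s, in which the tool goes at most 50 mm and 8.59 degrees, less where a joint would pass 70% of its speed; a pose out of reach is approached as far as the arm can. A call is refused whole if a number of a shift passes 0.05 or a number of a turn 0.15, either way. A call with a gripper value outside its range is refused whole. The fingers move at their own pace and stop on an object; "force" is the grip in N (left out, the last holds). Time passes only in rows, so rows that do not move let the fingers close, or fill a call up. It gives the time, the measured TCP pose, the force and the opening at its end, in the units of the state.
- observe(): the state, without advancing time (a new reading comes with each control period).
- viewer.get_image(name): name is "scene" or "top" or "wrist"; returns a dict with "pixels" (384x512x3 uint8, blue, green, red), "camera_matrix" (3x3 intrinsics, pixels), "R" (3x3) and "t" (3): a world point X has camera coordinates R X + t. Camera axes: x right, y down, z forward; pixel columns grow to the right and rows downward; lengths in m; the calibration is good to about 2 mm. The wrist camera is an equidistant fisheye: a pixel r from the principal point sees the ray r / f radians off the axis. A picture is of the moment at which its call begins. There is no depth.
- env.close_job(): hands the job in, once; it reports no verdict.
The state is a dict: "time_s": time; "q": joint angles; "qvel": joint speeds; "joint_efforts": joint torques, N m; "position": TCP position; "tool_rot": TCP orientation; "ft_force": force on the tool from outside, world axes, zero at the start; "wrist_torque": the same for the moment, N m; "grip_width": finger opening in m.
Only numpy, scipy, OpenCV 4.12 (cv2) and the standard library are available. Lean on these libraries where they do the work, as an engineer would, in place of code of your own. Each camera call takes 0.05 s, during which the arm holds its last target.

## Working session

There is one attempt and no reset: what is moved stays moved. The work goes in short steps, Python scripts to look and compute and a tool call to move; the robot and the scene stay as the last step left them, time stands still between calls to the robot, and variables do not carry over. Pictures are saved under pics/ and viewed, and the job is handed in when it is done.

Besides the shell and the picture viewer there is one more tool, called by a JSON object that holds its "fn" and its "kwargs". jog_arm: Moves the arm, as the interface text tells. Its arguments: {"type":"object","properties":{"dr":{"type":"array","items":{"type":"array","items":{"type":"number"}}},"slide":{"type":"array","items":{"type":"array","items":{"type":"number"}}},"gripper":{"type":"array","items":{"type":"number"}},"force":{"type":"number"}},"required":["dr","slide","gripper"]}

```bash
ls; mkdir -p pics; cat > h.py <<'E'
import numpy as np, cv2
from rig import observe, viewer, env
def snap(name,fn):
    im=viewer.get_image(name); cv2.imwrite('pics/'+fn+'.png',im['pixels'])
    np.savez('pics/'+fn+'.npz',**{k:np.array(v) for k,v in im.items()}); return im
E
python3 - <<'E'
from h import *
s=observe(); print(s, env.tcp_to_tips)
for n in ['scene','top','wrist']:
    im=snap(n,n+'0'); print(n,np.round(im['camera_matrix'],1).tolist(),np.round(im['R'],3).tolist(),np.round(im['t'],3).tolist())
E
```

```text
pics
{'time_s': 0.0, 'q': array([ 5.75653179e+01,  2.18408312e+01,  7.43856963e+01,  5.80525046e-04,
        8.38569696e+01, -1.23363539e+01]), 'qvel': array([ 0.00841329,  0.04186394,  0.06375883, -0.11205184, -0.05119152,
        0.10302827]), 'joint_efforts': array([-5.94010498e-05, -4.48468280e+01, -2.31272918e+01, -1.94497029e-04,
        4.87942365e-03, -6.99776066e-06]), 'position': array([0.18885002, 0.51626522, 0.2417077 ]), 'tool_rot': array([[ 3.43632757e-01,  9.39103777e-01, -7.90105704e-04],
       [ 9.39103034e-01, -3.43633515e-01, -1.22456043e-03],
       [-1.42149613e-03, -3.21191587e-04, -9.99998938e-01]]), 'ft_force': array([ 0.47695324, -0.10423354, -0.50460068]), 'wrist_torque': array([ 0.02579515, -0.01854606,  0.00135723]), 'grip_width': 0.08555252278431835} 0.011
scene [[462.5, 0.0, 255.9], [0.0, 462.5, 196.6], [0.0, 0.0, 1.0]] [[0.007, 1.0, -0.017], [0.79, -0.016, -0.613], [-0.613, -0.009, -0.79]] [0.023, -0.39, 1.374]
top [[380.2, 0.0, 260.5], [0.0, 380.2, 189.9], [0.0, 0.0, 1.0]] [[0.024, -0.999, 0.047], [-0.985, -0.032, -0.172], [0.173, -0.043, -0.984]] [-0.046, 0.676, 0.764]
wrist [[297.3, 0.0, 255.3], [0.0, 297.3, 193.8], [0.0, 0.0, 1.0]] [[0.343, 0.939, -0.002], [0.903, -0.33, 0.274], [0.256, -0.096, -0.962]] [-0.547, -0.036, 0.378]
```

View pics/scene0.png

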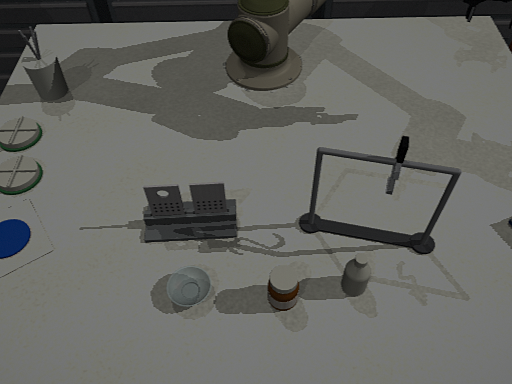

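View pics/top0.png

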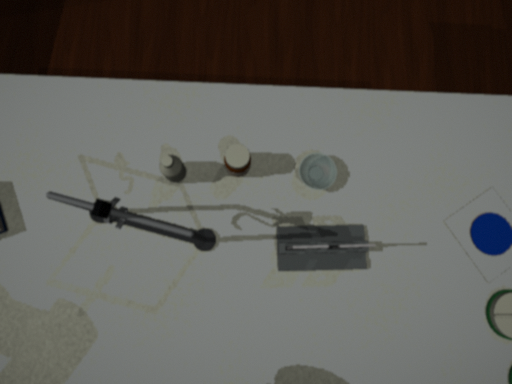

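View pics/wrist0.png

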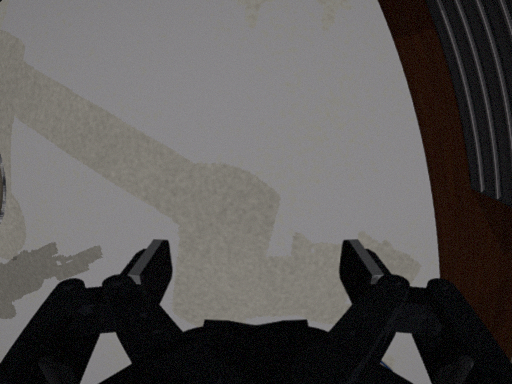

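```bash
python3 - <<'E'
from h import *
a=cv2.imread('pics/scene0.png'); b=cv2.imread('pics/top0.png')
def e(x): return np.clip(x.astype(float)*1.8,0,255).astype(np.uint8)
c=cv2.resize(e(a[120:260,290:475]),None,fx=4,fy=4,interpolation=cv2.INTER_CUBIC); cv2.imwrite('pics/s_rail.png',c)
c=cv2.resize(e(a[170:250,135:250]),None,fx=6,fy=6,interpolation=cv2.INTER_CUBIC); cv2.imwrite('pics/s_rack.png',c)
c=cv2.resize(e(b[180:290,30:230]),None,fx=4,fy=4,interpolation=cv2.INTER_CUBIC); cv2.imwrite('pics/t_rail.png',c)
c=cv2.resize(e(b[210:290,260:390]),None,fx=6,fy=6,interpolation=cv2.INTER_CUBIC); cv2.imwrite('pics/t_rack.png',c)
E
```

```text
(no output)
```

View pics/s_rail.png

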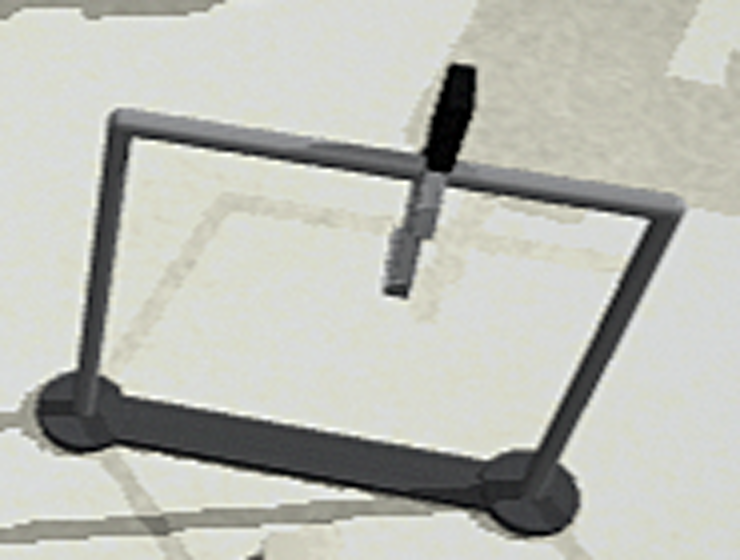

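View pics/s_rack.png

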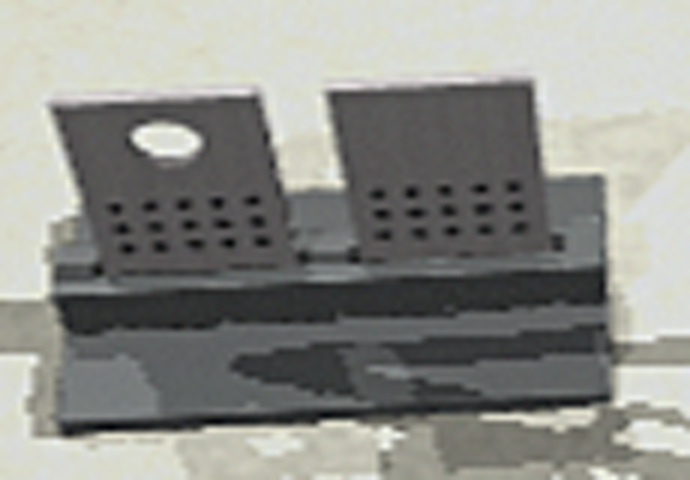

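View pics/t_rail.png

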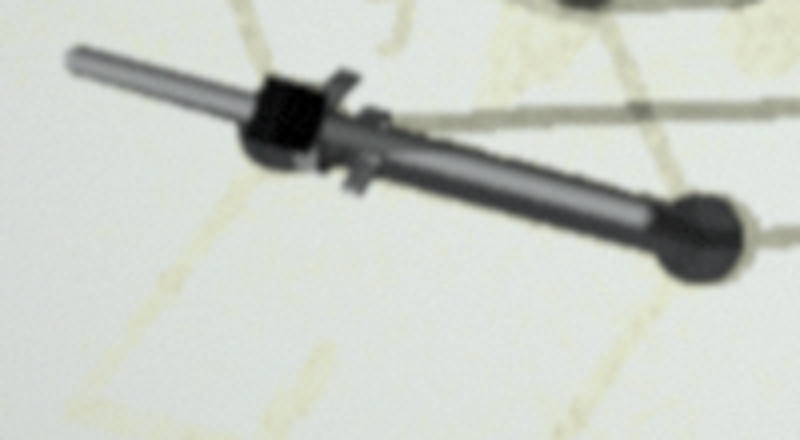

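View pics/t_rack.png

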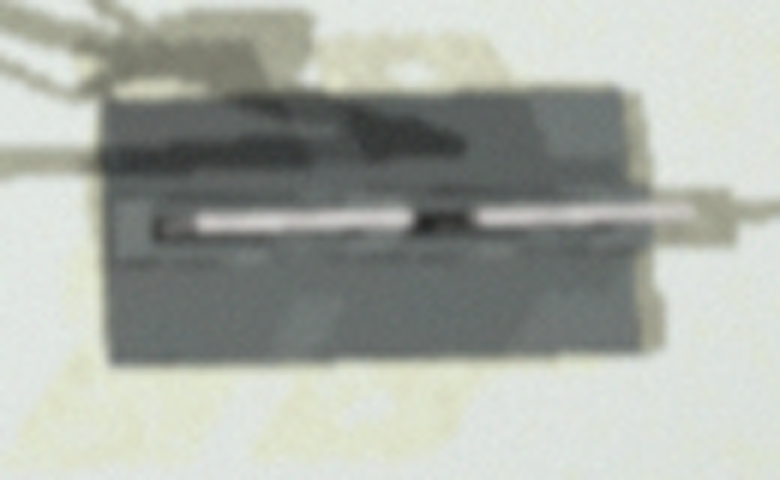

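```bash
cat >> h.py <<'E'
class Cam:
    def __init__(s,fn):
        d=np.load('pics/'+fn+'.npz'); s.K=d['camera_matrix'];s.R=d['R'];s.t=d['t'];s.c=-s.R.T@s.t;s.fe='wrist' in fn
    def ray(s,uv):
        p=np.array([(uv[0]-s.K[0,2])/s.K[0,0],(uv[1]-s.K[1,2])/s.K[1,1]])
        if s.fe:
            r=np.hypot(*p); d=np.array([p[0]/r*np.sin(r),p[1]/r*np.sin(r),np.cos(r)])
        else: d=np.array([p[0],p[1],1.])
        d=s.R.T@d; return d/np.linalg.norm(d)
    def z(s,uv,z):
        d=s.ray(uv); return s.c+d*(z-s.c[2])/d[2]
    def proj(s,X):
        c=s.R@np.asarray(X)+s.t
        if s.fe:
            th=np.arctan2(np.hypot(c[0],c[1]),c[2]); n=c[:2]/np.hypot(c[0],c[1])*th
        else: n=c[:2]/c[2]
        return np.array([s.K[0,0]*n[0]+s.K[0,2],s.K[1,1]*n[1]+s.K[1,2]])
def tri(rs):
    A=np.zeros((3,3));b=np.zeros(3)
    for c,uv in rs:
        d=c.ray(uv);P=np.eye(3)-np.outer(d,d);A+=P;b+=P@c.c
    X=np.linalg.solve(A,b)
    res=[np.linalg.norm((np.eye(3)-np.outer(c.ray(uv),c.ray(uv)))@(X-c.c)) for c,uv in rs]
    return X,res
E
python3 - <<'E'
from h import *
np.set_printoptions(precision=4,suppress=True)
S=Cam('scene0');T=Cam('top0')
def f(x0,y0,k): return lambda u,v:((u+.5)/k-.5+x0,(v+.5)/k-.5+y0)
sr=f(290,120,4);sk=f(135,170,6);tr=f(30,180,4);tk=f(260,210,6)
print('rail scene z.235', S.z(sr(118,122),.235),S.z(sr(672,208),.235))
print('rail top', T.z(tr(72,58),.235),T.z(tr(648,213),.235))
print('feet scene', S.z(sr(82,410),.006),S.z(sr(530,492),.006)); print('foot top',T.z(tr(700,238),.006))
print('tab top centre', T.z(tr(288,113),.289))
for u,v in [(256,80),(326,90),(318,152),(250,140)]: print(T.z(tr(u,v),.289))
print('tab scene', tri([(S,sr(461,68)),(T,tr(288,113))]))
print('hole scene guess', [S.z(sk(167,140),z) for z in (.106,)])
print('plates top edge scene z.13', [S.z(sk(*p),.13) for p in [(50,105),(260,92),(328,88),(533,80)]])
print('plates top edge top z.13', [T.z(tk(*p),.13) for p in [(694,211),(478,216),(410,218),(196,225)]])
print('rack corners top .0', [T.z(tk(*p),.01) for p in [(105,95),(618,90),(645,350),(110,362)]])
E
```

```text
rail scene z.235 [0.5712 0.0919 0.235 ] [0.6277 0.3262 0.235 ]
rail top [0.6282 0.3318 0.235 ] [0.5709 0.0927 0.235 ]
feet scene [0.5713 0.0929 0.006 ] [0.6283 0.3258 0.006 ]
foot top [0.5707 0.0935 0.006 ]
tab top centre [0.6018 0.2224 0.289 ]
[0.614  0.2354 0.289 ]
[0.611  0.2091 0.289 ]
[0.5874 0.2099 0.289 ]
[0.5912 0.2354 0.289 ]
tab scene (array([0.6014, 0.2233, 0.2951]), [np.float64(0.0029572718570175533), np.float64(0.0029572718570175568)])
hole scene guess [array([ 0.562 , -0.2164,  0.106 ])]
plates top edge scene z.13 [array([ 0.5653, -0.2509,  0.13  ]), array([ 0.5612, -0.181 ,  0.13  ]), array([ 0.5599, -0.1583,  0.13  ]), array([ 0.5578, -0.0897,  0.13  ])]
plates top edge top z.13 [array([ 0.5633, -0.251 ,  0.13  ]), array([ 0.5599, -0.1798,  0.13  ]), array([ 0.5587, -0.1576,  0.13  ]), array([ 0.5547, -0.0879,  0.13  ])]
rack corners top .0 [array([ 0.6055, -0.0685,  0.01  ]), array([ 0.6129, -0.2649,  0.01  ]), array([ 0.5157, -0.273 ,  0.01  ]), array([ 0.5069, -0.072 ,  0.01  ])]
```

{"fn": "jog_arm", "kwargs": {"dr": [[0,0,-0.113],[0,0,0],[0,0,0],[0,0,0],[0,0,0],[0,0,0],[0,0,0],[0,0,0],[0,0,0],[0,0,0]], "slide": [[0,0,-0.05],[0,0,-0.05],[-0.0135,0.0336,0],[-0.0135,0.0336,0],[-0.0135,0.0336,0],[-0.0135,0.0336,0],[-0.0135,0.0336,0],[-0.0135,0.0336,0],[-0.0135,0.0336,0],[-0.0135,0.0336,0]], "gripper": [1,1,1,1,1,1,1,1,1,1], "force": 80}}

```text
time_s: 1.15
position: [0.4258, 0.3471, 0.3421]
tool_rot: [[0.236, 0.972, -0.0], [0.972, -0.236, -0.0], [-0.0, -0.0, -1.0]]
ft_force: [0.0, 1.3, -0.5]
grip_width: 0.0854
```

{"fn": "jog_arm", "kwargs": {"dr": [[0,0,0],[0,0,0],[0,0,0],[0,0,0],[0,0,0],[0,0,0],[0,0,0],[0,0,0],[0,0,0],[0,0,0]], "slide": [[-0.0135,0.0336,0],[-0.0135,0.0336,0],[-0.0135,0.0336,0],[-0.0135,0.0336,0],[-0.0135,0.0336,0],[-0.0135,0.0336,0],[0,0,0],[0,0,0],[0,0,0],[0,0,0]], "gripper": [1,1,1,1,1,1,1,1,1,1]}}

```text
time_s: 2.15
position: [0.6008, 0.2229, 0.3428]
tool_rot: [[0.234, 0.972, 0.0], [0.972, -0.234, 0.0], [0.0, 0.0, -1.0]]
ft_force: [-0.0, -0.6, 0.5]
grip_width: 0.0851
```

```bash
python3 - <<'E'
from h import *
s=observe(); print(s['time_s'],s['position'],s['tool_rot'].round(4).tolist(),s['q'].round(1))
im=snap('wrist','wrist1');c=Cam('wrist1');print(c.c)
a=np.clip(im['pixels'].astype(float)*1.8,0,255).astype(np.uint8);cv2.imwrite('pics/w1.png',cv2.resize(a[180:384,130:400],None,fx=2.9,fy=2.9,interpolation=cv2.INTER_CUBIC))
y=np.array([.2358,.9718,0]);x=np.array([.9718,-.2358,0])
h=np.array([.6018,.2224,.235])
for dx in(-.013,.013):
  for dy in(-.006,.006): print(c.proj(h+dx*x+dy*y+[0,0,.054]))
E
```

```text
2.15 [0.60084368 0.22285627 0.34280846] [[0.2343, 0.9722, 0.0005], [0.9722, -0.2343, 0.0002], [0.0003, 0.0004, -1.0]] [  9.8  29.5  45.5   0.  105.  -66.7]
[0.5335443  0.23722375 0.47351222]
[248.71128904 200.00113901]
[267.18513605 200.03370785]
[248.92198642 236.61686996]
[266.61727824 236.63613589]
```

View pics/w1.png

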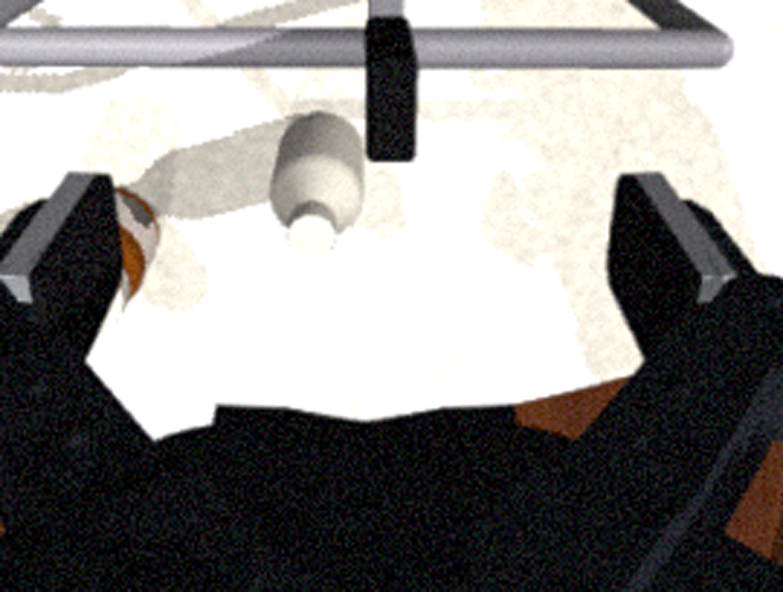

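View pics/wrist1.png

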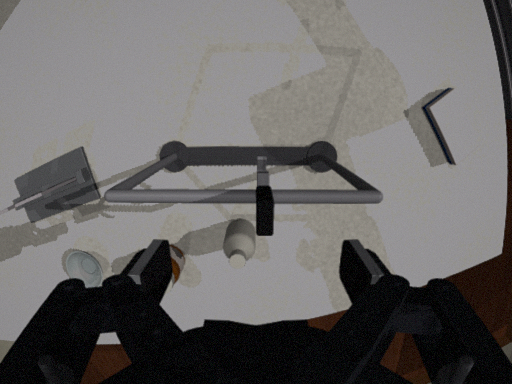

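```bash
python3 - <<'E'
from h import *
np.set_printoptions(precision=4,suppress=True)
c=Cam('wrist1');S=Cam('scene0');T=Cam('top0')
y=np.array([.2358,.9718,0]);x=np.array([.9718,-.2358,0])
m=np.array([.5995,.2105,.235])
print(c.proj(m-.12*y),c.proj(m+.12*y),c.proj(m-.126*y),c.proj(m+.126*y))
for z in (.289,): print([c.z(p,z) for p in [(256.2,235.2),(273.1,235.2)]])
print([c.z(p,.235) for p in [(107,197),(381,197)]])
h=np.array([.6018,.2224,.235])
print('scene tab top',[S.proj(h+dx*x+dy*y+[0,0,.054]) for dx in(-.013,.013) for dy in(-.006,.006)])
print('scene tab bot',[S.proj(h+dx*x+dy*y+[0,0,.012]) for dx in(.013,) for dy in(-.006,.006)])
im=cv2.imread('pics/wrist1.png');cv2.imwrite('pics/w1b.png',cv2.resize(np.clip(im[170:250,90:400]*1.8,0,255).astype(np.uint8),None,fx=2.5,fy=2.5))
# dark masks
for n,roi in (('scene0',(130,170,390,420)),('top0',(192,226,85,120))):
    a=cv2.imread(f'pics/{n}.png').max(2)[roi[0]:roi[1],roi[2]:roi[3]]
    mk=(a<25).astype(np.uint8); k,l,st,ce=cv2.connectedComponentsWithStats(mk); 
    for i in range(1,k):
        if st[i,4]>20: print(n,st[i]+[roi[2],roi[0],0,0,0],ce[i]+[roi[2],roi[0]])
E
```

```text
[111.75   196.0353] [378.7596 196.5944] [106.1798 196.0077] [384.7129 196.59  ]
[array([0.6131, 0.2185, 0.289 ]), array([0.6159, 0.2297, 0.289 ])]
[array([0.5709, 0.0886, 0.235 ]), array([0.6287, 0.3293, 0.235 ])]
scene tab top [array([398.4249, 133.9012]), array([405.6718, 134.9677]), array([397.7005, 144.7199]), array([405.0917, 145.8339])]
scene tab bot [array([392.2388, 161.7284]), array([399.3105, 162.8354])]
scene0 [396 136  13  27 209] [402.2967 149.2153]
top0 [ 91 200  21  18 268] [101.4776 209.0634]
```

View pics/w1b.png

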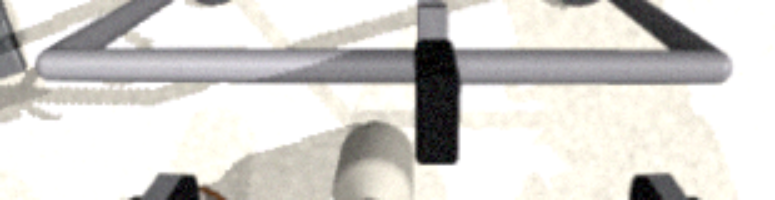

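{"fn": "jog_arm", "kwargs": {"dr": [[0,0,0],[0,0,0],[0,0,0],[0,0,0],[0,0,0],[0,0,0],[0,0,0],[0,0,0],[0,0,0],[0,0,0]], "slide": [[0.0045,0.0012,0.01],[0,0,0.02],[0,0,0.02],[0,0,0.02],[0,0,0.01],[0,0,0],[0,0,0],[0,0,0],[0,0,0],[0,0,0]], "gripper": [1,1,1,1,1,1,1,-0.2,-0.4,-0.5]}}

```text
time_s: 3.2
position: [0.604, 0.2261, 0.2629]
tool_rot: [[0.236, 0.972, 0.001], [0.972, -0.236, 0.0], [0.0, 0.001, -1.0]]
ft_force: [-0.4, -0.4, -0.1]
grip_width: 0.044
```

```bash
python3 - <<'E'
from h import *
s=observe(); print(s['time_s'],s['position'],s['tool_rot'].round(4).tolist(),s['grip_width'],s['ft_force'])
im=snap('wrist','wrist2')
a=np.clip(im['pixels'].astype(float)*1.8,0,255).astype(np.uint8);cv2.imwrite('pics/w2.png',cv2.resize(a[100:384,130:400],None,fx=2.1,fy=2.1,interpolation=cv2.INTER_CUBIC))
E
```

```text
3.2 [0.60398871 0.22611866 0.26285197] [[0.2356, 0.9719, 0.0009], [0.9719, -0.2356, 0.0002], [0.0004, 0.0009, -1.0]] 0.04398412697934304 [-0.39946387 -0.39164115 -0.06639653]
```

View pics/w2.png

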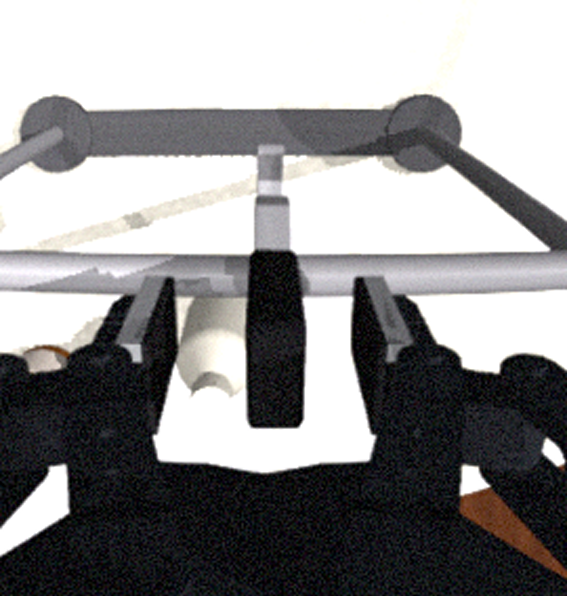

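{"fn": "jog_arm", "kwargs": {"dr": [[0,0,0],[0,0,0],[0,0,0],[0,0,0],[0,0,0],[0,0,0],[0,0,0],[0,0,0],[0,0,0],[0,0,0]], "slide": [[0.002,0,0],[0,0,0],[0,0,0],[0,0,0],[0,0,0],[0,0,0],[0,0,0],[0,0,0],[0,0,0],[0,0,0]], "gripper": [-0.5,-0.5,-1,-1,-1,-1,-1,-1,-1,-1], "force": 80}}

```text
time_s: 4.25
position: [0.6043, 0.2281, 0.2624]
tool_rot: [[0.235, 0.972, 0.0], [0.972, -0.235, 0.0], [0.0, 0.0, -1.0]]
ft_force: [-0.4, 1.4, 1.6]
grip_width: 0.0111
```

```bash
python3 - <<'E'
from h import *
s=observe(); print(s['time_s'],s['position'],s['tool_rot'].round(4).tolist(),s['grip_width'],s['ft_force'])
im=snap('wrist','wrist3');c=Cam('wrist3');print(c.c)
a=np.clip(im['pixels'].astype(float)*1.8,0,255).astype(np.uint8);cv2.imwrite('pics/w3.png',cv2.resize(a[100:384,130:400],None,fx=2.1,fy=2.1,interpolation=cv2.INTER_CUBIC))
E
```

```text
4.25 [0.60434046 0.22809322 0.26238743] [[0.2355, 0.9719, 0.0002], [0.9719, -0.2355, 0.0001], [0.0001, 0.0001, -1.0]] 0.011084503428729936 [-0.43687148  1.40357167  1.6251158 ]
[0.53712058 0.2425392  0.39310333]
```

View pics/w3.png

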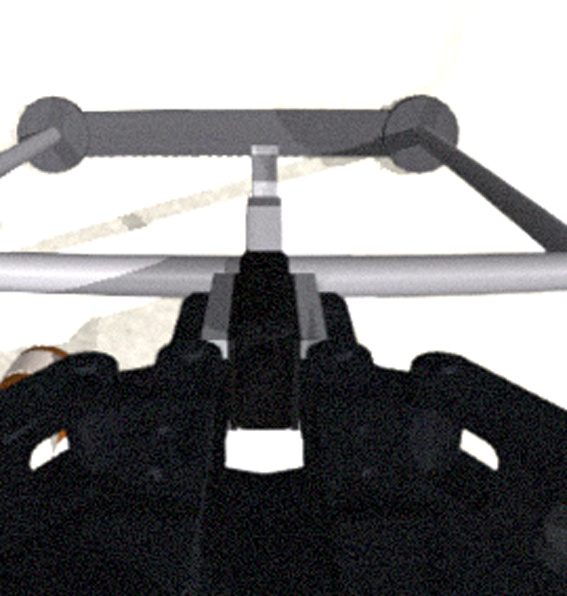

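{"fn": "jog_arm", "kwargs": {"dr": [[0,0,0],[0,0,0],[0,0,0],[0,0,0],[0,0,0],[0,0,0],[0,0,0],[0,0,0],[0,0,0],[0,0,0]], "slide": [[0,-0.0005,-0.0025],[0,-0.002,-0.005],[0,-0.002,-0.006],[0,-0.0025,-0.006],[0,-0.0025,-0.006],[0,-0.0025,-0.0055],[0,-0.005,0],[0,-0.01,0],[0,-0.02,0],[0,-0.02,0]], "gripper": [-1,-1,-1,-1,-1,-1,-1,-1,-1,-1]}}

```text
time_s: 5.3
position: [0.5379, 0.244, 0.2928]
tool_rot: [[0.236, 0.972, -0.001], [0.972, -0.236, -0.0], [-0.0, -0.001, -1.0]]
ft_force: [-0.0, -0.0, -1.0]
grip_width: 0.0109
```

```bash
python3 - <<'E'
from h import *
np.set_printoptions(precision=4,suppress=True)
s=observe(); print(s['time_s'],s['position'],s['grip_width'],s['ft_force'])
im=snap('scene','scene4');im2=snap('top','top4')
a=np.clip(im['pixels'].astype(float)*1.8,0,255).astype(np.uint8);cv2.imwrite('pics/s4.png',cv2.resize(a[80:260,290:475],None,fx=3,fy=3,interpolation=cv2.INTER_CUBIC))
# bystanders
S=Cam('scene0');print([S.z(p,0) for p in [(189,292),(283,298),(356,286)]])
E
```

```text
5.3 [0.5379 0.244  0.2928] 0.010941238713459013 [-0.027  -0.0421 -0.9751]
[array([ 0.7323, -0.1618,  0.    ]), array([0.7481, 0.0258, 0.    ]), array([0.7242, 0.1733, 0.    ])]
```

View pics/s4.png

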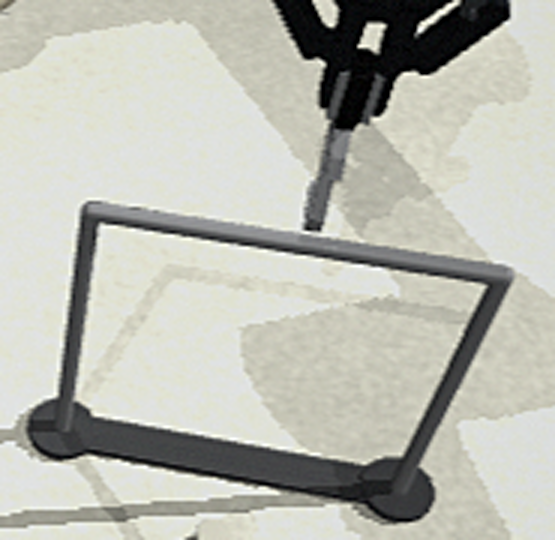

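{"fn": "jog_arm", "kwargs": {"dr": [[0,0,-0.143],[0,0,-0.143],[0,0,0],[0,0,0],[0,0,0],[0,0,0],[0,0,0],[0,0,0],[0,0,0],[0,0,0]], "slide": [[0,0,-0.009],[0,0,-0.009],[-0.03,-0.006,0],[-0.044,-0.007,0],[-0.045,-0.007,0],[-0.045,-0.007,0],[-0.045,-0.007,0],[-0.045,-0.007,0],[-0.045,-0.007,0],[-0.043,-0.0065,0]], "gripper": [-1,-1,-1,-1,-1,-1,-1,-1,-1,-1]}}

```text
time_s: 6.4
position: [0.5006, -0.1023, 0.3112]
tool_rot: [[-0.048, 0.999, -0.0], [0.999, 0.048, -0.0], [-0.0, -0.0, -1.0]]
ft_force: [1.0, 1.1, -0.1]
grip_width: 0.0112
```

{"fn": "jog_arm", "kwargs": {"dr": [[0,0,0],[0,0,0],[0,0,0],[0,0,0],[0,0,0],[0,0,0],[0,0,0],[0,0,0],[0,0,0],[0,0,0]], "slide": [[-0.0206,0.0257,0],[-0.0206,0.0257,0],[-0.0206,0.0257,0],[-0.0206,0.0257,0],[-0.0206,0.0257,0],[-0.0206,0.0257,0],[0,0,0.03],[0,0,0.03],[0,0,0],[0,0,0]], "gripper": [-1,-1,-1,-1,-1,-1,-1,-1,-1,-1]}}

```text
time_s: 7.4
position: [0.6613, -0.2165, 0.2519]
tool_rot: [[-0.048, 0.999, -0.0], [0.999, 0.048, -0.0], [0.0, -0.0, -1.0]]
ft_force: [0.7, -0.2, -0.2]
grip_width: 0.0114
```

```bash
python3 - <<'E'
from h import *
np.set_printoptions(precision=4,suppress=True)
s=observe(); print(s['time_s'],s['position'],s['tool_rot'].round(4).tolist(),s['grip_width'],s['ft_force'])
im=snap('scene','scene5')
a=np.clip(im['pixels'].astype(float)*1.8,0,255).astype(np.uint8);cv2.imwrite('pics/s5.png',cv2.resize(a[100:300,100:300],None,fx=3,fy=3,interpolation=cv2.INTER_CUBIC))
im=snap('wrist','wrist5')
a=np.clip(im['pixels'].astype(float)*1.8,0,255).astype(np.uint8);cv2.imwrite('pics/w5.png',cv2.resize(a[100:384,130:400],None,fx=2.1,fy=2.1,interpolation=cv2.INTER_CUBIC))
E
```

```text
7.4 [ 0.6613 -0.2165  0.2519] [[-0.0481, 0.9988, -0.0001], [0.9988, 0.0481, -0.0], [0.0, -0.0001, -1.0]] 0.011409235945555407 [ 0.7413 -0.1534 -0.2422]
```

View pics/s5.png

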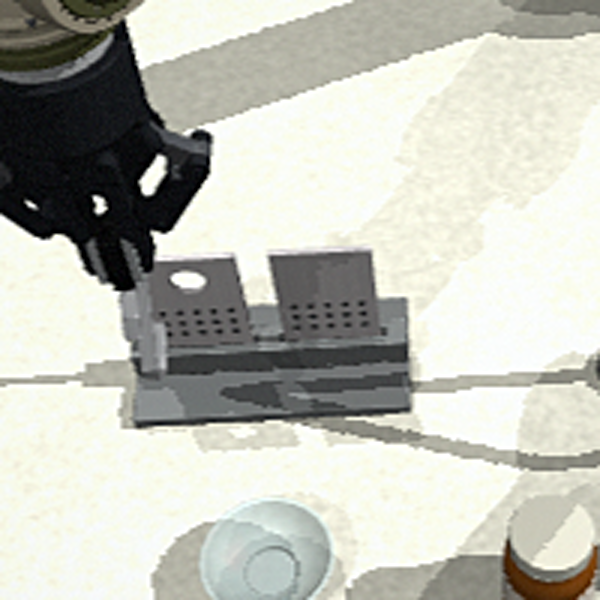

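View pics/w5.png

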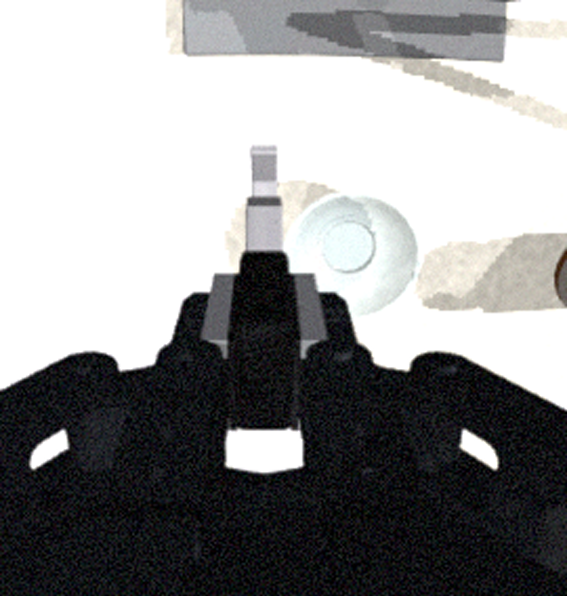

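```bash
python3 - <<'E'
from h import *
np.set_printoptions(precision=4,suppress=True)
s=observe(); o=s['position']+[0,0,-.0274]; R=s['tool_rot']; hx=R[:,1];hy=-R[:,0]*-1;
S=Cam('scene5');W=Cam('wrist5')
def P(x,y,z): return o+hx*x+hy*y+np.array([0,0,z])
im=cv2.imread('pics/scene5.png');im=np.clip(im*1.8,0,255).astype(np.uint8)
big=cv2.resize(im[180:250,120:200],None,fx=8,fy=8,interpolation=cv2.INTER_CUBIC)
pts=[(24,-16),(17,-6),(0,11),(-17,-6),(-17,-14),(14,-62),(14,-70),(5,-80),(-8,-80),(-22,-66)]
for e in (-.005,.005):
    q=np.array([S.proj(P(x/1e3,e,z/1e3)) for x,z in pts]); q=((q-[120,180]+.5)*8-.5).round().astype(np.int32)
    cv2.polylines(big,[q],False,(0,0,255),1)
pc=np.array([.5624,-.2157,.106])
th=np.linspace(0,6.28,40)
q=np.array([S.proj(pc+hx*.0025+.012*np.cos(t)*hy+np.array([0,0,.012*np.sin(t)])) for t in th]);q=((q-[120,180]+.5)*8-.5).round().astype(np.int32)
cv2.polylines(big,[q],True,(0,255,0),1)
cv2.imwrite('pics/ov5.png',big)
w=cv2.imread('pics/wrist5.png');w=np.clip(w*1.8,0,255).astype(np.uint8)
bw=cv2.resize(w[120:300,180:340],None,fx=3.3,fy=3.3)
for e in (-.005,.005):
    q=np.array([W.proj(P(x/1e3,e,z/1e3)) for x,z in pts]); q=((q-[180,120])*3.3).round().astype(np.int32)
    cv2.polylines(bw,[q],False,(0,0,255),1)
cv2.imwrite('pics/ovw5.png',bw)
E
```

```text
(no output)
```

View pics/ov5.png

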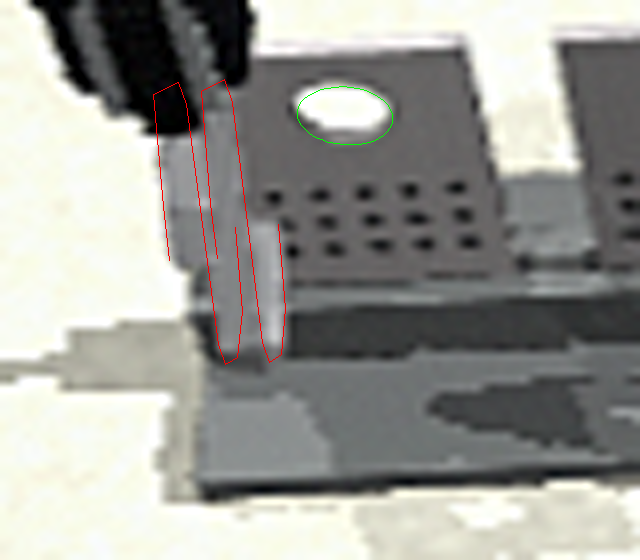

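View pics/ovw5.png

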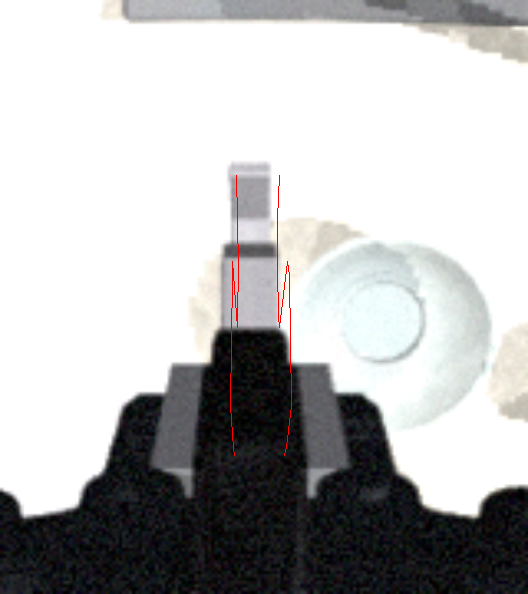

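{"fn": "jog_arm", "kwargs": {"dr": [[0,0,0],[0,0,0],[0,0,0],[0,0,0],[0,0,0],[0,0,0],[0,0,0],[0,0,0],[0,0,0],[0,0,0]], "slide": [[0.003,0,0.02],[0.003,0,0.02],[0,0,0.0125],[0,-0.015,0],[0,-0.02,0],[0,-0.02,0],[0,-0.008,0],[0,-0.0035,0],[0,0,0],[0,0,0]], "gripper": [-1,-1,-1,-1,-1,-1,-1,-1,-1,-1]}}

```text
time_s: 8.5
position: [0.5952, -0.2137, 0.199]
tool_rot: [[-0.048, 0.999, 0.001], [0.999, 0.048, -0.0], [-0.0, 0.001, -1.0]]
ft_force: [-0.1, 0.2, -0.6]
grip_width: 0.0117
```

```bash
cat > ov.py <<'E'
from h import *
import sys
np.set_printoptions(precision=4,suppress=True)
n=sys.argv[1]
s=observe(); print(s['time_s'],s['position'],s['tool_rot'].round(4).tolist(),s['grip_width'],s['ft_force'])
snap('scene','scene'+n);snap('wrist','wrist'+n);
o=s['position']+[0,0,-.0274]; R=s['tool_rot']; hx=R[:,1];hy=R[:,0]
pc=np.array([.5624,-.2157,.106])
print('lat,D,dz(hole centre z in hook)',(s['position']-pc)@hy,(s['position']-pc)@hx,pc[2]-o[2])
def P(x,y,z): return o+hx*x+hy*y+np.array([0,0,z])
pts=[(24,-16),(17,-6),(0,11),(-17,-6),(-17,-14),(14,-62),(14,-70),(5,-80),(-8,-80),(-22,-66)]
th=np.linspace(0,6.28,40)
for nm,x0,y0,w,h,k in (('scene',120,170,90,75,8),('wrist',180,100,160,190,3)):
    C=Cam(nm+n); im=np.clip(cv2.imread(f'pics/{nm}{n}.png').astype(float)*1.8,0,255).astype(np.uint8)
    big=cv2.resize(im[y0:y0+h,x0:x0+w],None,fx=k,fy=k,interpolation=cv2.INTER_CUBIC)
    T=lambda q:((np.array(q)-[x0,y0]+.5)*k-.5).round().astype(np.int32)
    for e in (-.005,.005): cv2.polylines(big,[T([C.proj(P(x/1e3,e,z/1e3)) for x,z in pts])],False,(0,0,255),1)
    cv2.polylines(big,[T([C.proj(pc+hx*.0025+.012*np.cos(t)*hy+np.array([0,0,.012*np.sin(t)])) for t in th])],True,(0,255,0),1)
    cv2.imwrite(f'pics/ov_{nm}{n}.png',big)
E
python3 ov.py 6
```

```text
8.5 [ 0.5952 -0.2137  0.199 ] [[-0.0484, 0.9988, 0.0006], [0.9988, 0.0484, -0.0003], [-0.0003, 0.0006, -1.0]] 0.011706913436447934 [-0.0986  0.194  -0.637 ]
lat,D,dz(hole centre z in hook) 0.0003706857073284891 0.03288347931791339 -0.06555803498769948
```

View pics/ov_scene6.png

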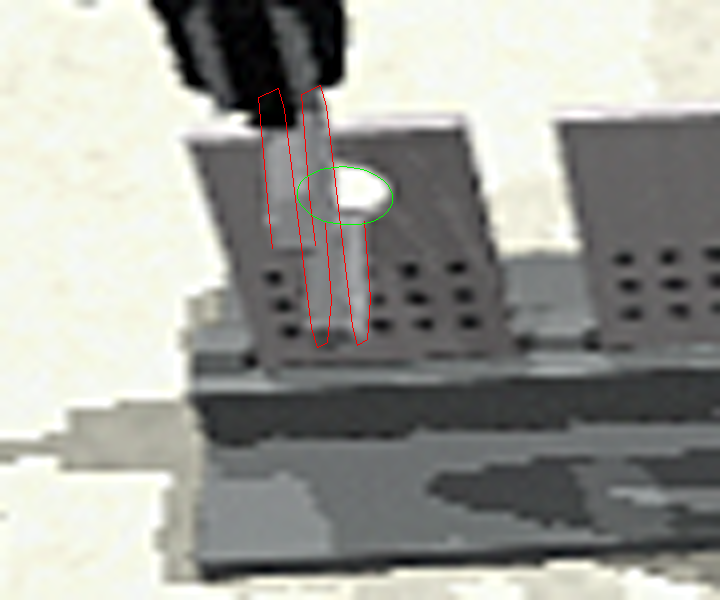

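View pics/ov_wrist6.png

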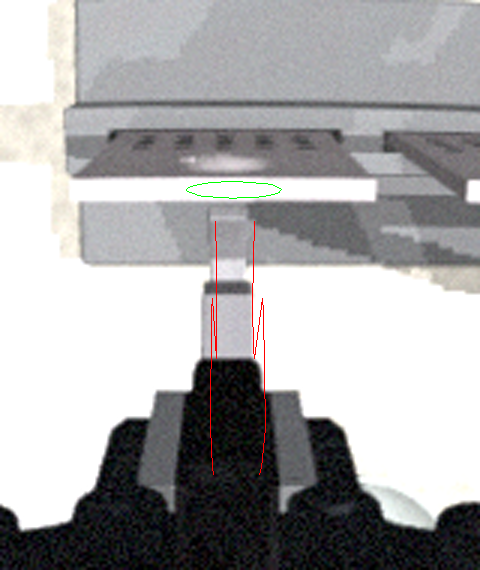

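{"fn": "jog_arm", "kwargs": {"dr": [[0,0,0],[0,0,0],[0,0,0],[0,0,0],[0,0,0],[0,0,0],[0,0,0],[0,0,0],[0,0,0],[0,0,0]], "slide": [[0,-0.003,0],[0,-0.004,0],[0,-0.004,0],[0,-0.002,-0.002],[0,-0.002,-0.002],[0,-0.002,-0.002],[0,-0.002,-0.002],[0,-0.002,-0.002],[0,-0.002,-0.002],[0,-0.002,-0.002]], "gripper": [-1,-1,-1,-1,-1,-1,-1,-1,-1,-1]}}

```text
time_s: 9.6
position: [0.5694, -0.2149, 0.213]
tool_rot: [[-0.048, 0.999, 0.0], [0.999, 0.048, -0.0], [-0.0, 0.0, -1.0]]
ft_force: [1.0, -0.6, -0.1]
grip_width: 0.0108
```

```bash
python3 ov.py 7
```

```text
9.6 [ 0.5694 -0.2149  0.213 ] [[-0.0482, 0.9988, 0.0001], [0.9988, 0.0482, -0.0001], [-0.0001, 0.0001, -1.0]] 0.010824911571339423 [ 1.0227 -0.6357 -0.053 ]
lat,D,dz(hole centre z in hook) 0.0004887768390463937 0.007051211874865184 -0.07962817636701568
```

View pics/ov_scene7.png

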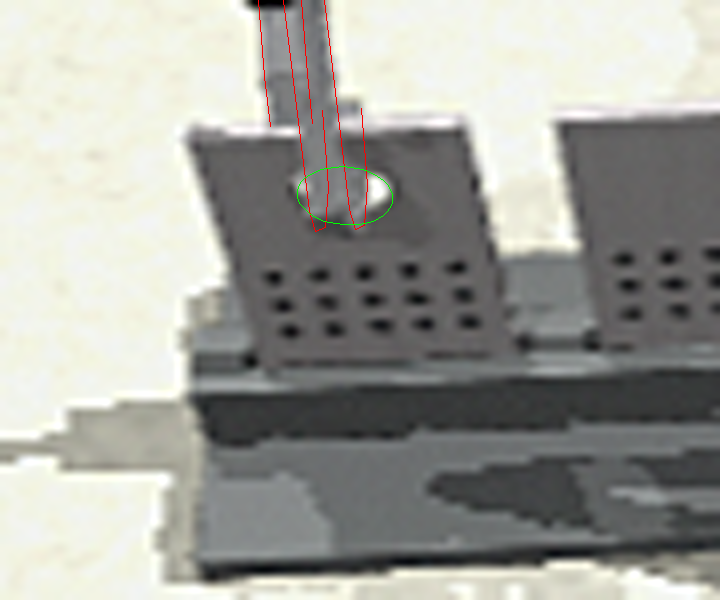

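View pics/ov_wrist7.png

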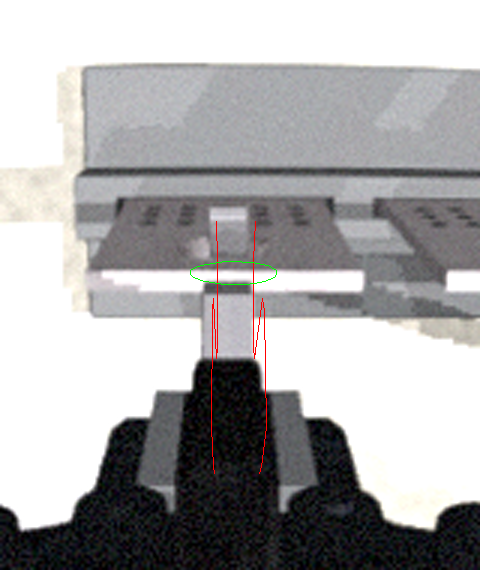

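{"fn": "jog_arm", "kwargs": {"dr": [[0,0,0],[0,0,0],[0,0,0],[0,0,0],[0,0,0],[0,0,0],[0,0,0],[0,0,0],[0,0,0],[0,0,0]], "slide": [[0,-0.003,0],[0,-0.0025,0],[0,0,-0.003],[0,0,-0.003],[0,0,-0.002],[0,0,-0.002],[0,0,-0.002],[0,0,-0.003],[0,0,-0.004],[0,0,-0.004]], "gripper": [-1,-1,-1,-1,-1,-1,-1,-1,-1,-1]}}

```text
time_s: 10.7
position: [0.5641, -0.2151, 0.2361]
tool_rot: [[-0.048, 0.999, -0.0], [0.999, 0.048, 0.0], [0.0, -0.0, -1.0]]
ft_force: [-0.6, 0.5, -2.8]
grip_width: 0.0114
```

```bash
python3 ov.py 8
```

```text
10.7 [ 0.5641 -0.2151  0.2361] [[-0.0482, 0.9988, -0.0001], [0.9988, 0.0482, 0.0], [0.0, -0.0001, -1.0]] 0.011373126138811434 [-0.614   0.5346 -2.7966]
lat,D,dz(hole centre z in hook) 0.0005008316499669641 0.0016926005454754678 -0.10272259072967517
```

View pics/ov_scene8.png

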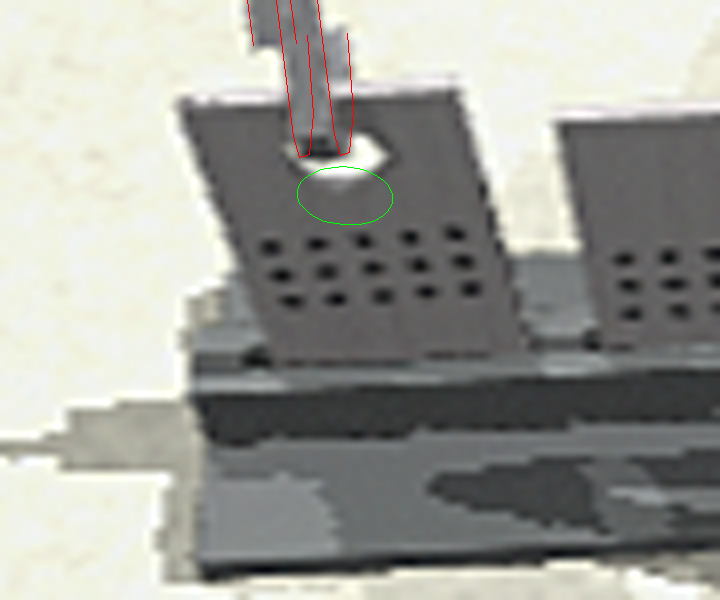

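View pics/ov_wrist8.png

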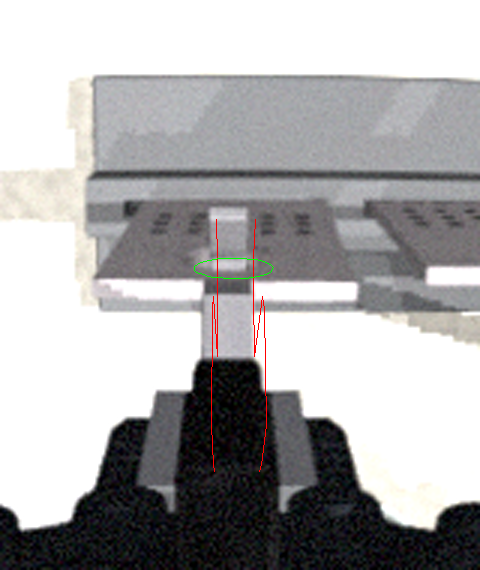

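{"fn": "jog_arm", "kwargs": {"dr": [[0,0,0],[0,0,0],[0,0,0],[0,0,0],[0,0,0],[0,0,0],[0,0,0],[0,0,0],[0,0,0],[0,0,0]], "slide": [[0.001,0,-0.003],[0.001,0,-0.005],[0,0,-0.007],[0,0,-0.01],[0,0,-0.012],[0,0,-0.014],[0,0,-0.014],[0,0,-0.014],[0,0,-0.01],[0,0,-0.005]], "gripper": [-1,-1,-1,-1,-1,-1,-1,-1,-1,-1]}}

```text
time_s: 11.8
position: [0.5641, -0.2132, 0.3313]
tool_rot: [[-0.048, 0.999, 0.002], [0.999, 0.048, -0.001], [-0.001, 0.002, -1.0]]
ft_force: [0.7, -0.4, -2.3]
grip_width: 0.0115
```

```bash
sed -i 's/120,170,90,75,8/110,130,110,100,7/' ov.py; python3 ov.py 9
```

```text
11.8 [ 0.5641 -0.2132  0.3313] [[-0.0482, 0.9988, 0.0016], [0.9988, 0.0482, -0.001], [-0.0011, 0.0016, -1.0]] 0.011494847079125738 [ 0.7032 -0.4314 -2.2769]
lat,D,dz(hole centre z in hook) 0.0021837574173184534 0.0021526718305967677 -0.1979022965747645
```

View pics/ov_scene9.png

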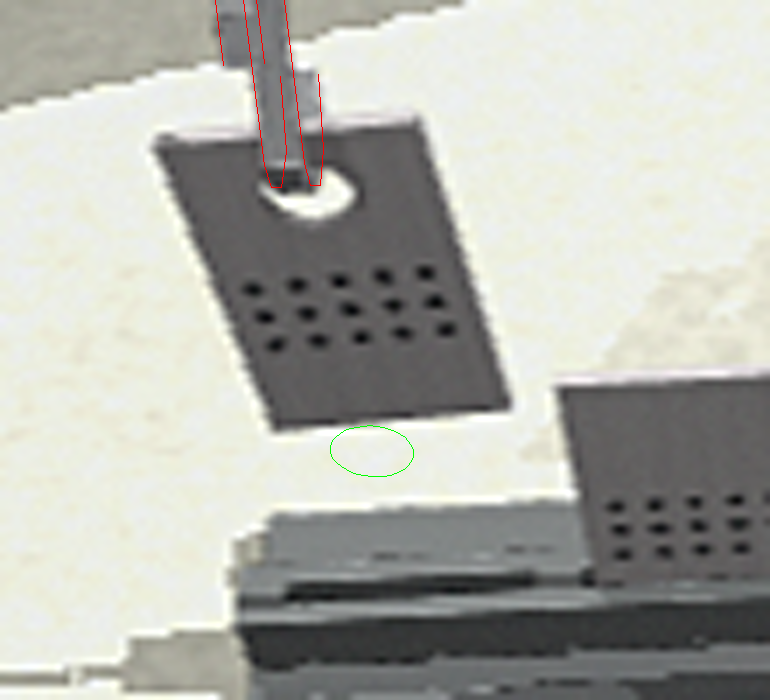

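View pics/ov_wrist9.png

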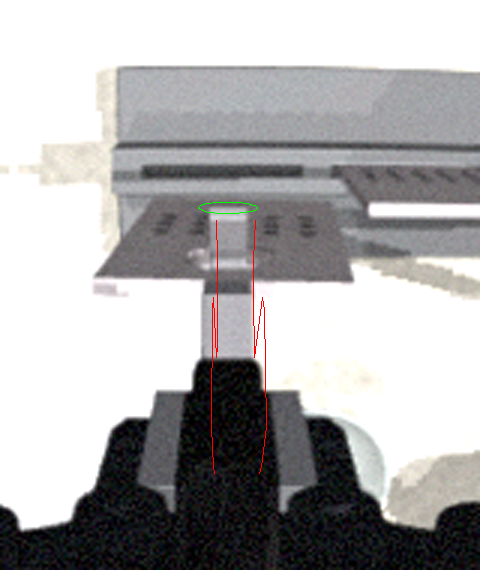

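{"fn": "jog_arm", "kwargs": {"dr": [[0,0,0],[0,0,0],[0,0,0],[0,0,0],[0,0,0],[0,0,0],[0,0,0],[0,0,0],[0,0,0],[0,0,0]], "slide": [[0,-0.003,-0.001],[0,-0.006,-0.002],[0,-0.009,-0.003],[0,-0.012,-0.004],[0,-0.012,-0.004],[0,-0.012,-0.004],[0,-0.012,-0.004],[0,-0.009,-0.003],[0,-0.006,-0.002],[0,-0.003,-0.001]], "gripper": [-1,-1,-1,-1,-1,-1,-1,-1,-1,-1]}}

```text
time_s: 12.9
position: [0.4795, -0.2172, 0.3582]
tool_rot: [[-0.048, 0.999, 0.0], [0.999, 0.048, -0.0], [-0.0, 0.0, -1.0]]
ft_force: [0.7, -0.4, -2.4]
grip_width: 0.011
```

{"fn": "jog_arm", "kwargs": {"dr": [[0,0,0.01],[0,0,0.02],[0,0,0.03],[0,0,0.04],[0,0,0.043],[0,0,0.043],[0,0,0.04],[0,0,0.03],[0,0,0.02],[0,0,0.01]], "slide": [[0,0,0],[0,0,0],[0,0,0],[0,0,0],[0,0,0],[0,0,0],[0,0,0],[0,0,0],[0,0,0],[0,0,0]], "gripper": [-1,-1,-1,-1,-1,-1,-1,-1,-1,-1]}}

```text
time_s: 13.9
position: [0.4803, -0.2171, 0.3576]
tool_rot: [[0.236, 0.972, -0.0], [0.972, -0.236, 0.0], [0.0, -0.0, -1.0]]
ft_force: [0.5, 0.5, -1.6]
grip_width: 0.0113
```

{"fn": "jog_arm", "kwargs": {"dr": [[0,0,0],[0,0,0],[0,0,0],[0,0,0],[0,0,0],[0,0,0],[0,0,0],[0,0,0],[0,0,0],[0,0,0]], "slide": [[0.003,-0.0005,0],[0.006,-0.001,0],[0.009,-0.0016,0],[0.012,-0.0022,0],[0.015,-0.0027,0],[0.018,-0.0033,0],[0.02,-0.0036,0],[0.02,-0.0036,0],[0.02,-0.0036,0],[0.02,-0.0036,0]], "gripper": [-1,-1,-1,-1,-1,-1,-1,-1,-1,-1]}}

```text
time_s: 14.9
position: [0.4885, -0.0702, 0.358]
tool_rot: [[0.235, 0.972, 0.0], [0.972, -0.235, 0.0], [0.0, 0.0, -1.0]]
ft_force: [0.2, -0.0, -2.4]
grip_width: 0.0111
```

{"fn": "jog_arm", "kwargs": {"dr": [[0,0,0],[0,0,0],[0,0,0],[0,0,0],[0,0,0],[0,0,0],[0,0,0],[0,0,0],[0,0,0],[0,0,0]], "slide": [[0.02,-0.0036,0],[0.02,-0.0036,0],[0.02,-0.0036,0],[0.02,-0.0036,0],[0.02,-0.0036,0],[0.02,-0.0036,0],[0.02,-0.0036,0],[0.02,-0.0036,0],[0.02,-0.0036,0],[0.02,-0.0036,0]], "gripper": [-1,-1,-1,-1,-1,-1,-1,-1,-1,-1]}}

```text
time_s: 15.9
position: [0.5002, 0.1326, 0.358]
tool_rot: [[0.235, 0.972, 0.0], [0.972, -0.235, 0.0], [0.0, 0.0, -1.0]]
ft_force: [0.2, 0.7, -2.7]
grip_width: 0.0111
```

{"fn": "jog_arm", "kwargs": {"dr": [[0,0,0],[0,0,0],[0,0,0],[0,0,0],[0,0,0],[0,0,0],[0,0,0],[0,0,0],[0,0,0],[0,0,0]], "slide": [[0.02,-0.0036,0],[0.02,-0.0036,0],[0.018,-0.0033,0],[0.016,-0.0029,0],[0.013,-0.0024,0],[0.011,-0.002,0],[0.009,-0.0016,0],[0.006,-0.001,0],[0.004,-0.0007,0],[0.002,-0.0004,0]], "gripper": [-1,-1,-1,-1,-1,-1,-1,-1,-1,-1]}}

```text
time_s: 16.9
position: [0.5081, 0.2515, 0.3578]
tool_rot: [[0.236, 0.972, -0.0], [0.972, -0.236, -0.0], [-0.0, -0.0, -1.0]]
ft_force: [0.2, 0.9, -2.4]
grip_width: 0.0111
```

```bash
python3 - <<'E'
from h import *
np.set_printoptions(precision=4,suppress=True)
s=observe(); print(s['time_s'],s['position'],s['tool_rot'].round(4).tolist(),s['grip_width'],s['ft_force'])
im=snap('scene','scene10')
a=np.clip(im['pixels'].astype(float)*1.8,0,255).astype(np.uint8);cv2.imwrite('pics/s10.png',cv2.resize(a[60:260,290:490],None,fx=3,fy=3,interpolation=cv2.INTER_CUBIC))
im=snap('wrist','wrist10')
a=np.clip(im['pixels'].astype(float)*1.8,0,255).astype(np.uint8);cv2.imwrite('pics/w10.png',cv2.resize(a[100:384,130:400],None,fx=2.1,fy=2.1,interpolation=cv2.INTER_CUBIC))
E
```

```text
16.9 [0.5081 0.2515 0.3578] [[0.2357, 0.9718, -0.0001], [0.9718, -0.2357, -0.0001], [-0.0001, -0.0001, -1.0]] 0.011111441784764772 [ 0.1907  0.8936 -2.4399]
```

View pics/s10.png

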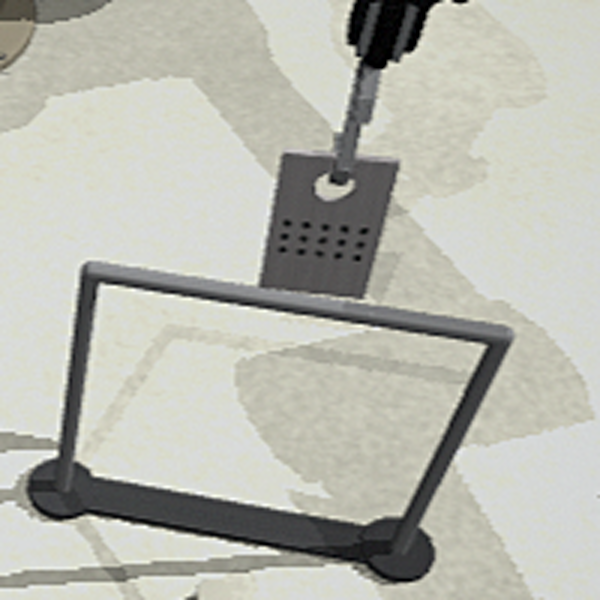

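View pics/w10.png

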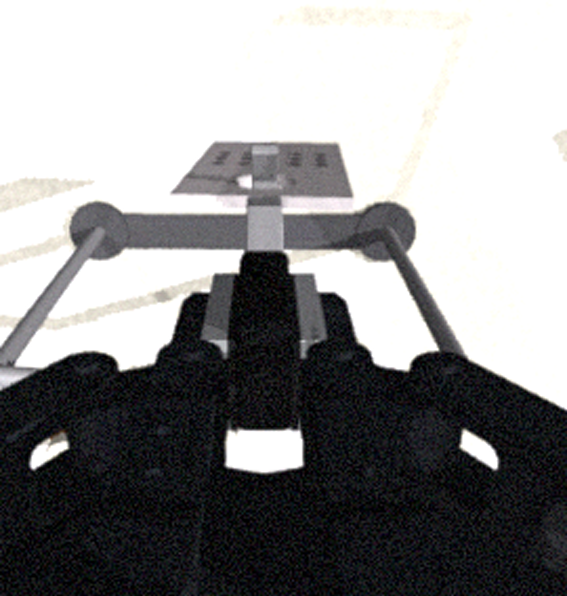

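```bash
cat > tilt.py <<'E'
from h import *
np.set_printoptions(precision=4,suppress=True)
def plane(C,uv,p0,n):
    d=C.ray(uv); return C.c+d*((p0-C.c)@n)/(d@n)
def tilt(name,pts,p0,hx,hy):
    C=Cam(name); Q=[plane(C,p,p0,hx) for p in pts]
    for q in Q: print('y %.4f z %.4f'%((q-p0)@hy,q[2]))
    return Q
E
python3 - <<'E'
from tilt import *
s=observe();R=s['tool_rot'];o=s['position']+[0,0,-.0274]
f=lambda u,v:((u+.5)/3-.5+290,(v+.5)/3-.5+60)
tilt('scene10',[f(283,155),f(398,162),f(362,298),f(260,289)],o,R[:,1],R[:,0])
E
```

```text
y -0.0359 z 0.2608
y 0.0315 z 0.2679
y 0.0392 z 0.1475
y -0.0277 z 0.1410
```

{"fn": "jog_arm", "kwargs": {"dr": [[0,0,0],[0,0,0],[0,0,0],[0,0,0],[0,0,0],[0,0,0],[0,0,0],[0,0,0],[0,0,0],[0,0,0]], "slide": [[0,0,0.003],[0,0,0.006],[0,0,0.008],[0,0,0.01],[0,0,0.01],[0,0,0.01],[0,0,0.008],[0,0,0.005],[0,0,0.002],[0,0,0]], "gripper": [-1,-1,-1,-1,-1,-1,-1,-1,-1,-1]}}

```text
time_s: 18.0
position: [0.5081, 0.2515, 0.2958]
tool_rot: [[0.236, 0.972, -0.0], [0.972, -0.236, 0.0], [0.0, -0.0, -1.0]]
ft_force: [0.6, 0.2, -1.4]
grip_width: 0.0109
```

```bash
python3 - <<'E'
from h import *
np.set_printoptions(precision=4,suppress=True)
s=observe();R=s['tool_rot'];print(s['time_s'],s['position'])
print('to F in tool',R.T@(np.array([0.6043,0.2281,0.2624])-s['position']))
E
```

```text
18.0 [0.5081 0.2515 0.2958]
to F in tool [-0.      0.099   0.0334]
```

{"fn": "jog_arm", "kwargs": {"dr": [[0,0,0],[0,0,0],[0,0,0],[0,0,0],[0,0,0],[0,0,0],[0,0,0],[0,0,0],[0,0,0],[0,0,0]], "slide": [[0,0.003,0],[0,0.006,0],[0,0.01,0],[0,0.012,0],[0,0.013,0],[0,0.013,0],[0,0.012,0],[0,0.01,0],[0,0.006,0],[0,0.002,0]], "gripper": [-1,-1,-1,-1,-1,-1,-1,-1,-1,-1]}}

```text
time_s: 19.0
position: [0.5933, 0.2306, 0.2955]
tool_rot: [[0.236, 0.972, -0.0], [0.972, -0.236, -0.0], [-0.0, -0.0, -1.0]]
ft_force: [-0.1, 0.5, -1.7]
grip_width: 0.0112
```

```bash
python3 - <<'E'
from h import *
np.set_printoptions(precision=4,suppress=True)
s=observe();R=s['tool_rot'];print(s['time_s'],s['position'],s['ft_force'])
print('to F in tool',R.T@(np.array([0.6043,0.2281,0.2624])-s['position']))
im=snap('scene','scene11')
a=np.clip(im['pixels'].astype(float)*1.8,0,255).astype(np.uint8);cv2.imwrite('pics/s11.png',cv2.resize(a[60:260,290:490],None,fx=3,fy=3,interpolation=cv2.INTER_CUBIC))
im=snap('wrist','wrist11')
a=np.clip(im['pixels'].astype(float)*1.8,0,255).astype(np.uint8);cv2.imwrite('pics/w11.png',cv2.resize(a[100:384,130:400],None,fx=2.1,fy=2.1,interpolation=cv2.INTER_CUBIC))
E
```

```text
19.0 [0.5933 0.2306 0.2955] [-0.0723  0.4804 -1.6896]
to F in tool [0.0002 0.0113 0.0331]
```

View pics/s11.png

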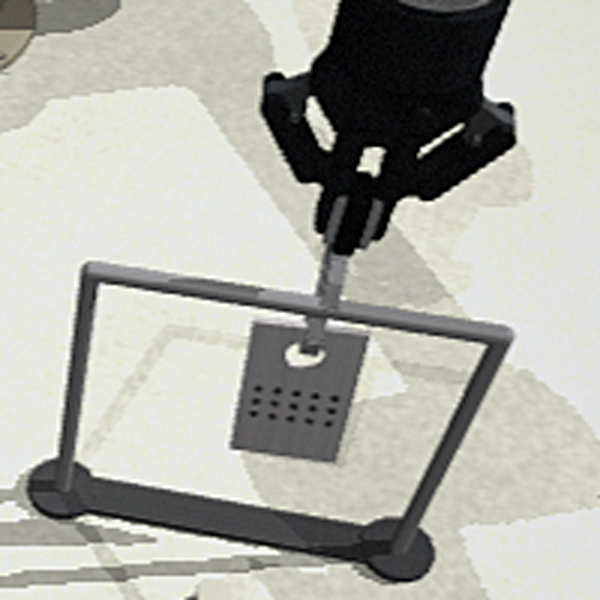

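View pics/w11.png

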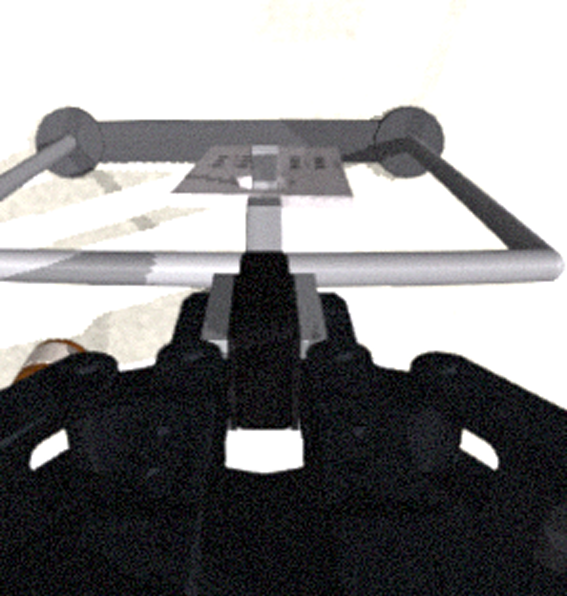

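{"fn": "jog_arm", "kwargs": {"dr": [[0,0,0],[0,0,0],[0,0,0],[0,0,0],[0,0,0],[0,0,0],[0,0,0],[0,0,0],[0,0,0],[0,0,0]], "slide": [[0,0,0.002],[0,0.001,0.003],[0,0.0015,0.004],[0,0.002,0.005],[0,0.002,0.005],[0,0.002,0.005],[0,0.0015,0.004],[0,0.001,0.003],[0,0.0003,0.001],[0,0,0]], "gripper": [-1,-1,-1,-1,-1,-1,-1,-1,-1,-1]}}

```text
time_s: 20.1
position: [0.6036, 0.2283, 0.2638]
tool_rot: [[0.236, 0.972, -0.0], [0.972, -0.236, 0.0], [-0.0, -0.0, -1.0]]
ft_force: [2.3, 0.7, -1.6]
grip_width: 0.0109
```

```bash
python3 - <<'E'
from h import *
np.set_printoptions(precision=4,suppress=True)
s=observe();R=s['tool_rot'];print(s['time_s'],s['position'],s['ft_force'])
print('to F in tool',R.T@(np.array([0.6043,0.2281,0.2624])-s['position']))
im=snap('scene','scene12')
a=np.clip(im['pixels'].astype(float)*1.8,0,255).astype(np.uint8);cv2.imwrite('pics/s12.png',cv2.resize(a[60:260,290:490],None,fx=3,fy=3,interpolation=cv2.INTER_CUBIC))
im=snap('wrist','wrist12')
a=np.clip(im['pixels'].astype(float)*1.8,0,255).astype(np.uint8);cv2.imwrite('pics/w12.png',cv2.resize(a[100:384,130:400],None,fx=2.1,fy=2.1,interpolation=cv2.INTER_CUBIC))
E
```

```text
20.1 [0.6036 0.2283 0.2638] [ 2.251   0.6563 -1.5734]
to F in tool [-0.      0.0007  0.0014]
```

View pics/s12.png

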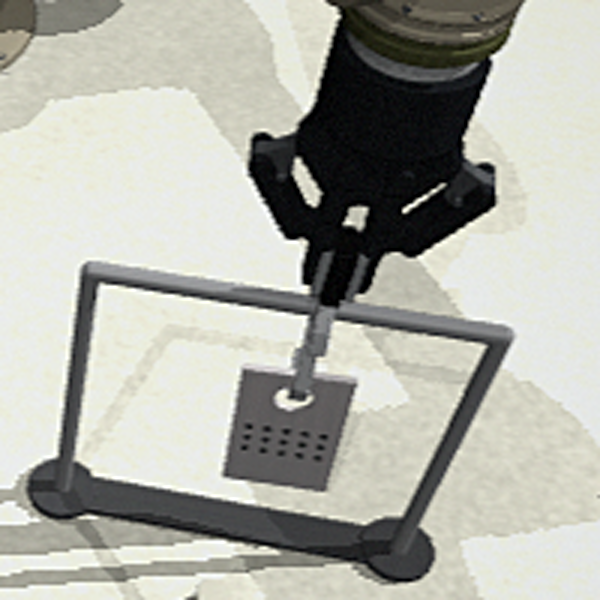

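View pics/w12.png

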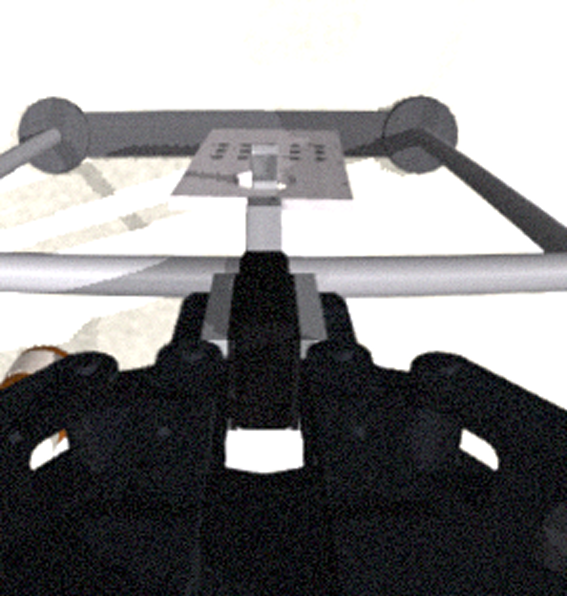

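{"fn": "jog_arm", "kwargs": {"dr": [[0,0,0],[0,0,0],[0,0,0],[0,0,0],[0,0,0],[0,0,0],[0,0,0],[0,0,0],[0,0,0],[0,0,0]], "slide": [[0,0.0005,0],[0,0.0003,0.0004],[0,0,0.0005],[0,0,0.0005],[0,0,0],[0,0,0],[0,0,0],[0,0,0],[0,0,0],[0,0,0]], "gripper": [-1,-1,-1,-1,-1,-1,-1,-1,-1,-1]}}

```text
time_s: 21.2
position: [0.6043, 0.2281, 0.2625]
tool_rot: [[0.236, 0.972, 0.0], [0.972, -0.236, 0.0], [0.0, 0.0, -1.0]]
ft_force: [0.7, -0.2, -1.3]
grip_width: 0.0111
```

{"fn": "jog_arm", "kwargs": {"dr": [[0,0,0],[0,0,0],[0,0,0],[0,0,0],[0,0,0],[0,0,0],[0,0,0],[0,0,0],[0,0,0],[0,0,0]], "slide": [[0,0,0],[0,0,0],[0,0,0],[0,0,0],[0,0,0],[0,0,0],[0,0,0],[0,0,0],[0,0,0],[0,0,0]], "gripper": [-0.74,-0.72,-0.7,-0.65,-0.6,-0.5,-0.4,-0.3,-0.2,-0.2], "force": 20}}

```text
time_s: 22.2
position: [0.6044, 0.2281, 0.2624]
tool_rot: [[0.236, 0.972, -0.0], [0.972, -0.236, -0.0], [-0.0, -0.0, -1.0]]
ft_force: [0.4, 0.3, -0.4]
grip_width: 0.0343
```

```bash
python3 - <<'E'
from h import *
np.set_printoptions(precision=4,suppress=True)
s=observe();print(s['time_s'],s['position'],s['ft_force'],s['grip_width'])
im=snap('scene','scene13')
a=np.clip(im['pixels'].astype(float)*1.8,0,255).astype(np.uint8);cv2.imwrite('pics/s13.png',cv2.resize(a[60:260,290:490],None,fx=3,fy=3,interpolation=cv2.INTER_CUBIC))
im=snap('wrist','wrist13')
a=np.clip(im['pixels'].astype(float)*1.8,0,255).astype(np.uint8);cv2.imwrite('pics/w13.png',cv2.resize(a[100:384,130:400],None,fx=2.1,fy=2.1,interpolation=cv2.INTER_CUBIC))
E
```

```text
22.2 [0.6044 0.2281 0.2624] [ 0.3779  0.2878 -0.409 ] 0.03430421480856437
```

View pics/s13.png

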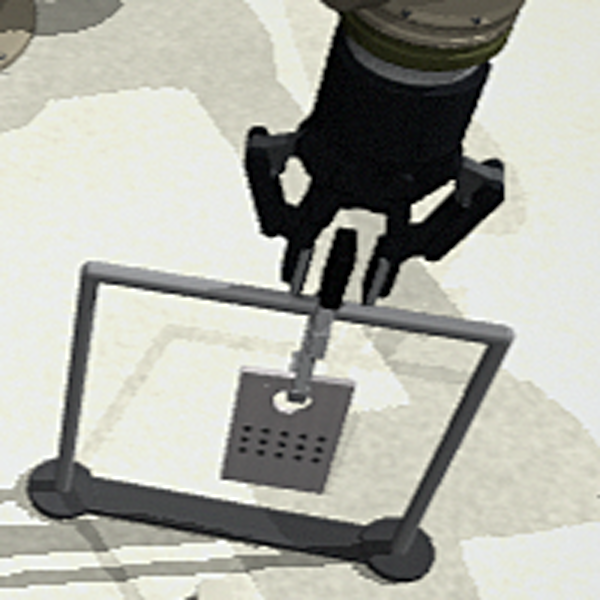

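View pics/w13.png

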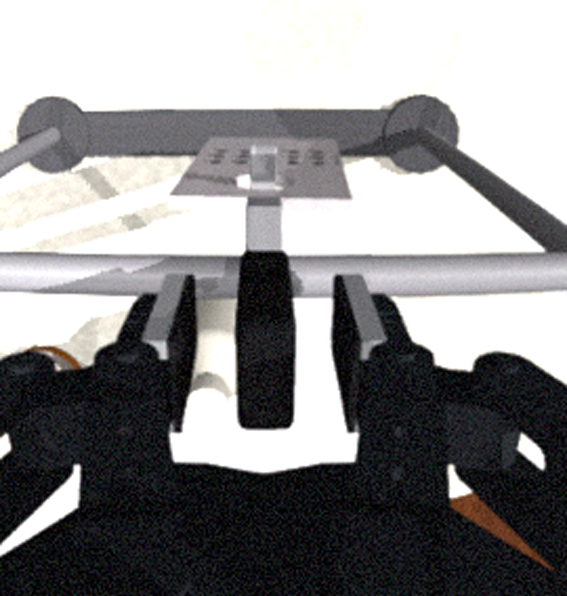

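{"fn": "jog_arm", "kwargs": {"dr": [[0,0,0],[0,0,0],[0,0,0],[0,0,0],[0,0,0],[0,0,0],[0,0,0],[0,0,0],[0,0,0],[0,0,0]], "slide": [[0,0,0],[0,0,0],[0,0,-0.005],[0,0,-0.01],[0,0,-0.015],[0,0,-0.02],[0,0,-0.02],[0,0,-0.02],[0,0,-0.02],[0,0,-0.01]], "gripper": [0,0,0,0,0,0,0,0,0,0]}}

```text
time_s: 23.3
position: [0.6043, 0.2281, 0.3855]
tool_rot: [[0.235, 0.972, 0.004], [0.972, -0.235, 0.001], [0.002, 0.004, -1.0]]
ft_force: [-0.2, -0.6, 0.4]
grip_width: 0.0429
```

{"fn": "jog_arm", "kwargs": {"dr": [[0,0,0],[0,0,0],[0,0,0],[0,0,0],[0,0,0],[0,0,0],[0,0,0],[0,0,0],[0,0,0],[0,0,0]], "slide": [[0,-0.01,0],[0,-0.02,0],[0,-0.03,0],[0,-0.03,0],[0,-0.03,0],[0,-0.02,0],[0,-0.01,0],[0,0,0],[0,0,0],[0,0,0]], "gripper": [0,0,0,0,0,0,0,0,0,0]}}

```text
time_s: 24.3
position: [0.4595, 0.2631, 0.3821]
tool_rot: [[0.236, 0.972, -0.0], [0.972, -0.236, -0.0], [-0.0, -0.0, -1.0]]
ft_force: [0.3, 0.2, -0.5]
grip_width: 0.0426
```

{"fn": "jog_arm", "kwargs": {"dr": [[0,0,0],[0,0,0],[0,0,0],[0,0,0],[0,0,0],[0,0,0],[0,0,0],[0,0,0],[0,0,0],[0,0,0]], "slide": [[0,0,0],[0,0,0],[0,0,0],[0,0,0],[0,0,0],[0,0,0],[0,0,0],[0,0,0],[0,0,0],[0,0,0]], "gripper": [0,0,0,0,0,0,0,0,0,0]}}

```text
time_s: 25.3
position: [0.4585, 0.2634, 0.3824]
tool_rot: [[0.236, 0.972, -0.0], [0.972, -0.236, 0.0], [0.0, -0.0, -1.0]]
ft_force: [-0.2, -0.8, -0.5]
grip_width: 0.0424
```

```bash
python3 - <<'E'
from h import *
np.set_printoptions(precision=4,suppress=True)
s=observe();print(s['time_s'],s['position'],s['ft_force'],s['grip_width'])
im=snap('scene','scene14'); im2=snap('top','top14')
e=lambda p:np.clip(p.astype(float)*1.8,0,255).astype(np.uint8)
cv2.imwrite('pics/s14.png',cv2.resize(e(im['pixels'][60:260,290:490]),None,fx=3,fy=3,interpolation=cv2.INTER_CUBIC))
cv2.imwrite('pics/t14.png',cv2.resize(e(im2['pixels'][100:300,20:390]),None,fx=2.1,fy=2.1,interpolation=cv2.INTER_CUBIC))
for i in range(10): b=viewer.get_image('scene')
d=cv2.absdiff(b['pixels'],im['pixels']).max(2); print('motion px', (d[150:260,290:475]>40).sum())
o=np.load('pics/scene0.npz')['pixels']; d=cv2.absdiff(b['pixels'],o).max(2)
print('bystander diff',(d[255:320,150:390]>40).sum(),(d[175:225,188:240]>40).sum())
# tab model vs image
C=Cam('scene14');hx=np.array([.9718,-.2358,0]);hy=np.array([.2358,.9718,0]);h0=np.array([.6040,.2281,.235])
big=cv2.resize(e(im['pixels'][120:240,350:440]),None,fx=6,fy=6,interpolation=cv2.INTER_CUBIC)
T=lambda q:((np.array(q)-[350,120]+.5)*6-.5).round().astype(np.int32)
pts=[(24,-16),(17,-6),(0,11),(-17,-6),(-17,-14),(14,-62),(14,-70),(5,-80),(-8,-80),(-22,-66)]
for y in(-.005,.005): cv2.polylines(big,[T([C.proj(h0+hx*x/1e3+hy*y+np.array([0,0,z/1e3])) for x,z in pts])],False,(0,0,255),1)
cv2.polylines(big,[T([C.proj(h0+hx*.013+hy*y+np.array([0,0,z])) for y,z in((-.006,.012),(.006,.012),(.006,.054),(-.006,.054))])],True,(0,255,0),1)
cv2.imwrite('pics/ov14.png',big)
E
```

```text
25.3 [0.4585 0.2634 0.3824] [-0.2195 -0.8063 -0.5057] 0.042415705185737985
motion px 5
bystander diff 0 0
```

View pics/s14.png

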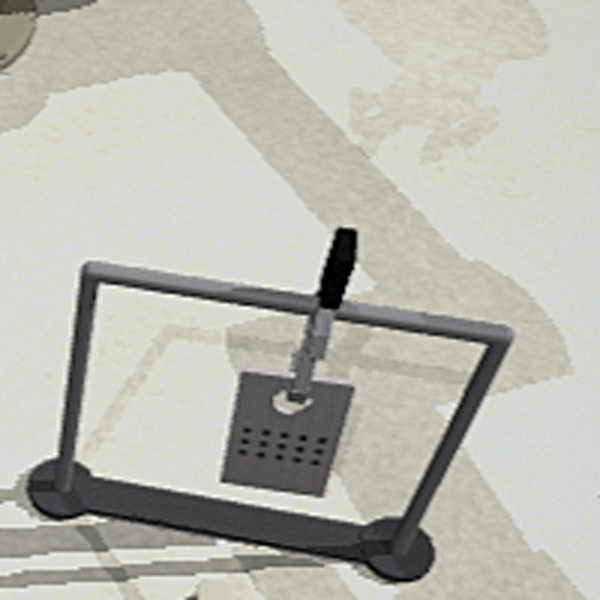

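View pics/t14.png

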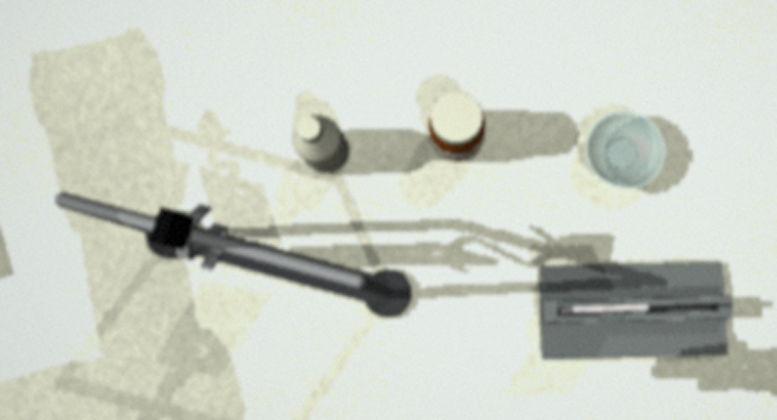

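View pics/ov14.png

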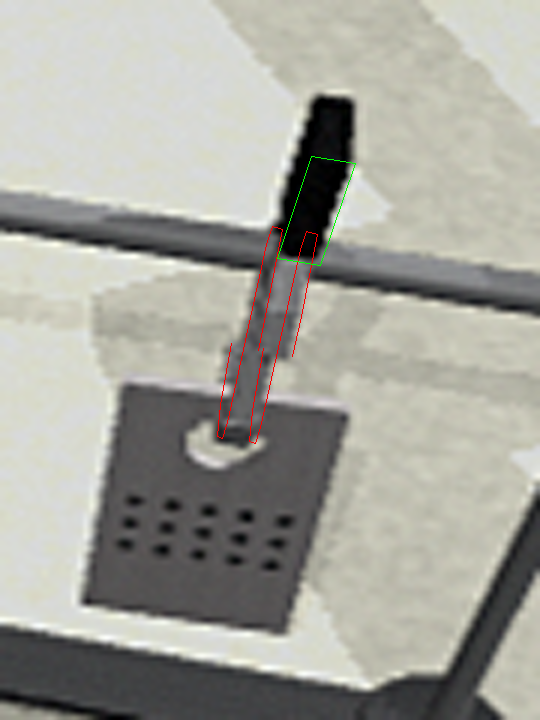

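```bash
python3 - <<'E'
from tilt import *
hx=np.array([.9718,-.2358,0]);hy=np.array([.2358,.9718,0]);h0=np.array([.6040,.2281,.235])
f=lambda u,v:((u+.5)/6-.5+350,(v+.5)/6-.5+120)
tilt('scene14',[f(122,384),f(348,410),f(287,634),f(83,603)],h0,hx,hy)
a=viewer.get_image('scene')['pixels']
for i in range(6):
    b=viewer.get_image('scene')['pixels']; print((cv2.absdiff(cv2.GaussianBlur(a,(3,3),0),cv2.GaussianBlur(b,(3,3),0)).max(2)[150:260,290:475]>20).sum(),end=' ')
env.close_job(); print('closed')
E
```

```text
y -0.0371 z 0.1663
y 0.0313 z 0.1716
y 0.0394 z 0.0509
y -0.0298 z 0.0479
1 5 7 2 0 4 the job is handed in; nothing more can be done
closed
```

The drain plate now hangs by its hole on the S-hook, and the hook is back on the rail between the posts. I handed the job in at about 26 s; it reports no verdict, so these are my own readings from the last pictures.

I took the hook off by its grip tab, passed its lower end through the hole from the far side, and lifted the plate out of the rack. I then hung the hook back where it had been, let go and backed the arm away.

Last checks before hand-in:
- **Hook:** it matches its model at the rail to about 1–2 mm, looks upright, and sits about 18 mm along the rail from the middle.
- **Plate:** its lower edge is about 48–51 mm above the table. It leans about 0.07 rad, because the hook sits slightly off-centre in the hole.
- **Stillness:** pictures taken 0.3–0.5 s apart show only noise-level change.
- **Bystanders:** the plain plate, jar, bottle and dish show no change from the first picture.
- **Arm:** it is clear of everything, and the force readings are at noise level.

One measurement disagreed. My first estimate of the hook's place from the top camera was about 5 mm off along the rail. The wrist and scene cameras agreed with each other, so I used those before gripping. No check failed.

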